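# Book grease tins in with scanner and roller switch

### The job

Book in the grease tins: stand every tin upright on a yellow ring of the scan stand, its white patch squarely facing the scanner, then push the switch's roller arm sideways towards its green strip until it trips and let it spring back, to start the scan. After that, stand all the tins upright on the floor of the grey tray, and only then push the arm towards its red strip until it trips and let it spring back, to close the batch. Do not drive the arm against its end stops, and leave the other things on the bench where they are.

Things in the scene. Friction and masses are not known exactly. Their poses are not given: they have to be found in the camera images.
- tin_a: Red grease tin: upright cylinder 54 mm in diameter and 52 mm tall, 160 g give or take a third, origin at the centre of its underside, z up. Its white patch (18 mm wide, on the side) faces the tin's own +x; a white stripe on the dark lid runs from the lid's centre to the rim over the patch. May be absent (None).
- tin_b: Orange grease tin: upright cylinder 54 mm in diameter and 52 mm tall, 160 g give or take a third, origin at the centre of its underside, z up. Its white patch (18 mm wide, on the side) faces the tin's own +x; a white stripe on the dark lid runs from the lid's centre to the rim over the patch. May be absent (None).
- tin_c: Green grease tin: upright cylinder 54 mm in diameter and 52 mm tall, 160 g give or take a third, origin at the centre of its underside, z up. Its white patch (18 mm wide, on the side) faces the tin's own +x; a white stripe on the dark lid runs from the lid's centre to the rim over the patch. May be absent (None).
- tin_a_mark (a point): Middle of the white patch on tin_a: 27 mm from its axis along its +x, 26 mm above its underside.
- tin_b_mark (a point): Middle of the white patch on tin_b: 27 mm from its axis along its +x, 26 mm above its underside.
- tin_c_mark (a point): Middle of the white patch on tin_c: 27 mm from its axis along its +x, 26 mm above its underside.
- stand: Scan stand, fixed: dark plate 6 mm thick, x from -115 to +105 mm, y +-150 mm; origin at table level. A grey scanner bar 64 mm high stands along its far edge, x from +60 to +105 mm, its dark window with a red line at x = +60 mm looking along the stand's -x. A tin faces the scanner when its patch points along the stand's +x.
- ring0 (a point): Centre of a yellow painted ring (66 mm outside diameter) on the stand's plate, on its top surface 6 mm above the table, 105 mm in front of the scanner's window; rings are 80 mm apart in a row along the stand's y (this one at y = -80 mm).
- ring1 (a point): Centre of a yellow painted ring (66 mm outside diameter) on the stand's plate, on its top surface 6 mm above the table, 105 mm in front of the scanner's window; rings are 80 mm apart in a row along the stand's y (this one at y = 0 mm).
- ring2 (a point): Centre of a yellow painted ring (66 mm outside diameter) on the stand's plate, on its top surface 6 mm above the table, 105 mm in front of the scanner's window; rings are 80 mm apart in a row along the stand's y (this one at y = 80 mm).
- switch: Roller lever limit switch, fixed: foot plate 70 x 90 mm, grey housing 36 x 40 mm, 84 mm high, origin at table level under the housing's -x face. The arm stands upright just in front of that face and swings sideways in the switch's y-z plane. The foot has a green strip along its +y edge and a red strip along its -y edge.
- roller_arm (a joint): Angle of the sprung roller arm, rad: 0 upright at rest, positive leaning to green (switch's +y), negative to red (-y). Trips beyond 0.45 either way; keep it tripped 0.3 s. Stops at +-1.05; beyond 0.9 counts as driven against the stop. Pivot 70 mm above the table, roller's centre 70 mm from it. Springs back, 0.5 N m per rad (3 to 5 N at the roller when tripped).
- roller (a point): Centre of the black roller (22 mm diameter, 14 mm wide, axis along the switch's x) at the arm's tip, 140 mm above the table when upright. Push it sideways along the switch's y.
- tray: Grey stock tray, fixed: open, 200 x 200 mm outside, walls 18 mm high and 5 mm thick, floor 5 mm thick; origin at the centre of its underside, at table level, sides along its x and y. Holds the tins in a 2 x 2 pattern 90 mm apart.
- tape: Bystander: roll of tape lying flat, 68 mm diameter, 24 mm high.
- screwdriver: Bystander: screwdriver lying on the bench.
- mallet: Bystander: rubber mallet, red handle, lying on the bench.
- wrench: Bystander: wrench lying on the bench.
- carton: Bystander: blue carton, 42 mm cube.
- spray: Bystander: spray can, 60 mm diameter, 170 mm tall.

How it is judged:
On the way, in this order (a step that is already met when the one before it is completed fails the run):
1. all tins stand upright within 15 mm of a ring's centre, patches within 0.3 rad of facing the scanner ((horizontal distance between tin_a and ring0 below 0.015 m or horizontal distance between tin_a and ring1 below 0.015 m or horizontal distance between tin_a and ring2 below 0.015 m) and z of each of tin_a, tin_b, tin_c in the frame of stand below 0.012 m and angle between each of tin_a, tin_b, tin_c's own z axis and vertical below 0.15 rad and angle between the x axis of each of tin_a, tin_b, tin_c and the x axis of stand, either way round below 0.3 rad and x of each of tin_a_mark, tin_b_mark, tin_c_mark in the frame of stand above -0.038 m and linear speed of each of tin_a, tin_b, tin_c below 0.03 m/s and (horizontal distance between tin_b and ring0 below 0.015 m or horizontal distance between tin_b and ring1 below 0.015 m or horizontal distance between tin_b and ring2 below 0.015 m) and (horizontal distance between tin_c and ring0 below 0.015 m or horizontal distance between tin_c and ring1 below 0.015 m or horizontal distance between tin_c and ring2 below 0.015 m)), for 0.3 s.
2. with the tins so placed, the roller arm is tripped towards green (all of step 1 and value of joint roller_arm above 0.45 rad), for 0.2 s.
3. with all tins standing in the tray, the roller arm is tripped towards red (x of tin_a in the frame of tray between -0.075 and 0.075 m and y of tin_a in the frame of tray between -0.075 and 0.075 m and z of each of tin_a, tin_b, tin_c in the frame of tray below 0.012 m and angle between each of tin_a, tin_b, tin_c's own z axis and vertical below 0.15 rad and linear speed of each of tin_a, tin_b, tin_c below 0.03 m/s and x of tin_b in the frame of tray between -0.075 and 0.075 m and y of tin_b in the frame of tray between -0.075 and 0.075 m and x of tin_c in the frame of tray between -0.075 and 0.075 m and y of tin_c in the frame of tray between -0.075 and 0.075 m and value of joint roller_arm below -0.45 rad), for 0.2 s.
At the end, for the whole second after the job is handed in: Every tin present stands upright (within 0.15 rad), at rest on the tray's floor, its axis within 75 mm of the tray's centre along each side; the roller arm is back within 0.1 rad of upright (x of tin_a in the frame of tray between -0.075 and 0.075 m and y of tin_a in the frame of tray between -0.075 and 0.075 m and z of each of tin_a, tin_b, tin_c in the frame of tray below 0.012 m and angle between each of tin_a, tin_b, tin_c's own z axis and vertical below 0.15 rad and linear speed of each of tin_a, tin_b, tin_c below 0.03 m/s and x of tin_b in the frame of tray between -0.075 and 0.075 m and y of tin_b in the frame of tray between -0.075 and 0.075 m and x of tin_c in the frame of tray between -0.075 and 0.075 m and y of tin_c in the frame of tray between -0.075 and 0.075 m and value of joint roller_arm between -0.1 and 0.1 rad); the robot touches nothing.
It fails at once if the roller arm is driven against an end stop (value of joint roller_arm above 0.9 rad or value of joint roller_arm below -0.9 rad).
It fails at once if a bystander is shifted by more than 40 mm (distance of any of tape, screwdriver, mallet, wrench, carton, spray from where it was at the start of the episode above 0.04 m).
Of tin_a, tin_b, tin_c only 2 to 3 are there at a start; the rules pass over those that are not, and their reading is None.
At some moment in a run one of tin_a, tin_b, tin_c may be knocked a few centimetres aside while the robot is not near it.
It also fails if it takes over 210 s, if anything falls off the work surface, if the arm or the gripper's body presses on something with over 40 N, if the wrist force passes 120 N, or if a joint passes its speed limit or range.

### The arm

A 6-joint arm with a two-finger parallel gripper is mounted at the origin on the work surface. World frame = base frame: x ahead of the robot, y to its left, z up, the work surface at z = 0. Lengths are in m, angles in rad, forces in N, time in s.
With the tool pointing down it reaches from about 0.3 to 0.85 m from the base axis. Payload 4.2 kg.
Tool frame: the origin (TCP) lies at the very end of the fingers, on their centre line; the grasp point (between the pads) lies 19 mm behind it; z points along the fingers, y is the line along which they close (so a half turn about z gives the same grasp; the last joint's range is limited). The gripper opens to 91 mm and grips with 3 to 60 N. Pads are 32 mm wide; open, the fingers measure 118 mm over their backs; the gripper's body (76 mm by 178 mm) begins 60 mm behind the grasp point.
Start: joints at [1.172, 0.32, 1.565, -0, 1.257, -0.02], TCP at [0.213, 0.534, 0.214] pointing down, gripper open.
Joint ranges: [-3.11, 3.11], [-0.84, 2.01], [0.21, 2.61], [-1.34, 4.49], [0.05, 2.63], [-2.56, 2.56]. Speed limits (rad/s): [2.57, 2.57, 3.14, 3.14, 3.14, 3.14].

### API

Orientations are given as [roll, pitch, yaw] about the fixed x, y, z axes, in that order (R = Rz(yaw) Ry(pitch) Rx(roll)).
In Python, from cell import ctrl, viewer gives the robot as it stands (ctrl), with the cameras (viewer).
- The arm moves only by the shell command python3 steer.py 'ROWS' [FORCE]. ROWS is a JSON list of rows, 1 to 10 of them, each of 7 numbers: the finger opening in m, then dx, dy, dz in m, then a rotation vector rx, ry, rz in rad; each row shifts and turns the commanded pose from where the row before left it, along the tool's axes as they then stand; what a row does not reach is not made up. A row lasts 1/10 s, in which the tool goes at most 0.05 m and 0.15 rad, less where a joint would pass 70% of its speed; a pose out of reach is approached as far as the arm can. The fingers move at their own pace and stop on an object; FORCE is the grip in N (left out, the last holds). Time passes only in rows, so rows that do not move let the fingers close. It prints the time, the measured TCP pose, the force, the opening and the grip force at its end.
- ctrl.read_state(): the state, without advancing time (a new reading comes with each control period).
- viewer.camera(name): name is "side" or "top" or "wrist"; returns (picture, depth): 420x560x3 uint8, red, green, blue; 420x560 float32, m along the optical axis (not along the pixel's ray), 0 where there is no reading.
- viewer.camera_info(name): a dict with "K" (3x3 intrinsics, pixels), "origin" and "orientation" of the camera in the world. Camera axes: x right, y down, z forward; pixel columns grow to the right and rows downward; lengths in m; the calibration is good to about 2 mm. The wrist camera is an equidistant fisheye: a pixel r from the principal point sees the ray r / f radians off the axis. A picture is of the moment at which its call begins: read the wrist's pose just before it. camera_info takes no time and is no camera call; for the wrist camera it gives the pose at the moment of the call.
- ctrl.close_job(): hands the job in; it is judged then, once.
The state is a dict: "t": time; "q": joint angles; "joint_vel": joint speeds; "joint_efforts": joint torques, N m; "tool_pos": TCP position; "eef_rot": TCP orientation; "wrist_force": force on the tool from outside, world axes, zero at the start; "wrist_torque": the same for the moment, N m; "width": finger opening in m; "gripper_force": force on a finger pad.
Only numpy, scipy, OpenCV 4.12 (cv2) and the standard library are available. Lean on these libraries where they do the work, as an engineer would, in place of code of your own. Each camera call takes 0.05 s, during which the arm holds its last target. There are 200 camera calls.

## Working session

There is one attempt and no reset: what is moved stays moved. The work goes in short steps, Python scripts to look and compute and a shell command to move; the robot and the scene stay as the last step left them, time stands still between calls to the robot, and variables do not carry over. Pictures are saved under pics/ and viewed, at most 14 in all, crops included, and the job is handed in when it is done.

```bash
ls; mkdir -p pics
python3 - <<'E'
from cell import ctrl, viewer
import cv2,numpy as np
s=ctrl.read_state(); print(s['t'],s['tool_pos'],s['eef_rot'],s['width'])
for n in ('top','side','wrist'):
    i=viewer.camera_info(n); print(n,np.round(i['K'],1).tolist(),i['origin'],i['orientation'])
    p,d=viewer.camera(n); cv2.imwrite(f'pics/{n}0.png',p[...,::-1]); np.savez(f'{n}0.npz',p=p,d=d)
E
```

```text
cell.py
pics
steer.py
0.0 [0.21244862 0.53377595 0.21311743] [-3.13982488e+00 -3.69154656e-05  2.76279521e+00] 0.09080964062425659
top [[443.0, 0.0, 278.8], [0.0, 443.0, 209.0], [0.0, 0.0, 1.0]] [0.44065058 0.01461439 1.13449883] [-3.06258742  0.01201848 -1.553842  ]
side [[386.6, 0.0, 282.3], [0.0, 386.6, 216.2], [0.0, 0.0, 1.0]] [-0.04015425 -0.57041565  0.6405089 ] [-2.14184125  0.01540046 -0.76881949]
wrist [[325.2, 0.0, 279.7], [0.0, 325.2, 213.2], [0.0, 0.0, 1.0]] [0.13450267 0.56406241 0.38344464] [2.84101509e+00 1.26834988e-03 1.19235049e+00]
```

View pics/top0.png

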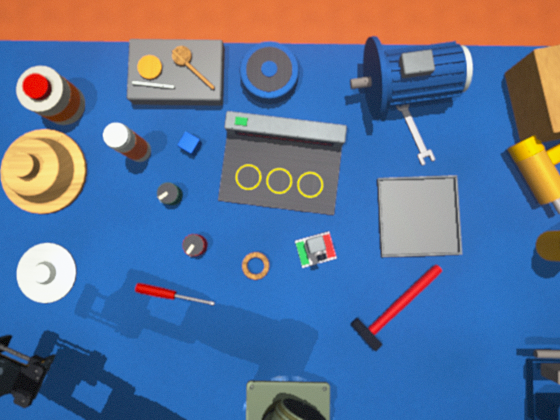

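View pics/side0.png

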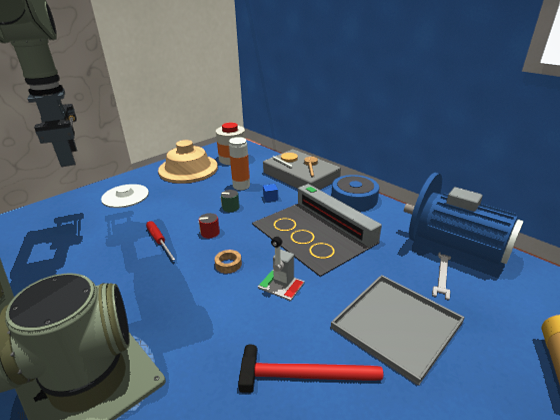

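The top view shows two tins: red at about (195,245) and green at about (168,193). No orange tin is visible. The rings are at (249,177), (280,181) and (310,185), the switch at (317,250) and the tray at (420,216). The side view agrees. Next I'll measure positions.

```bash
cat > h.py <<'E'
from cell import ctrl, viewer
import cv2,numpy as np
from scipy.spatial.transform import Rotation as R
def info(n):
    i=viewer.camera_info(n); return np.array(i['K']),np.array(i['origin']),R.from_euler('xyz',i['orientation']).as_matrix()
def rays(I,uv,fish=False):
    K,o,M=I; uv=np.atleast_2d(uv).astype(float)
    x=(uv-K[:2,2])/[K[0,0],K[1,1]]
    if fish:
        r=np.linalg.norm(x,axis=1)+1e-12
        d=np.c_[x*(np.sin(r)/r)[:,None],np.cos(r)]
    else: d=np.c_[x,np.ones(len(x))]
    return d@M.T
def plane(I,uv,z,fish=False):
    d=rays(I,uv,fish); return I[1]+d*((z-I[1][2])/d[:,2])[:,None]
def meet(o1,d1,o2,d2):
    A=np.c_[d1,-d2]; s=np.linalg.lstsq(A,o2-o1,rcond=None)[0]
    a,b=o1+s[0]*d1,o2+s[1]*d2; return (a+b)/2,np.linalg.norm(a-b)
def proj(I,X):
    K,o,M=I; c=(np.atleast_2d(X)-o)@M; return c[:,:2]/c[:,2:]*[K[0,0],K[1,1]]+K[:2,2]
def cloud(I,d):   # world points of every pixel (pinhole)
    v,u=np.indices(d.shape); r=rays(I,np.c_[u.ravel(),v.ravel()])
    X=(I[1]+r*d.reshape(-1,1)).reshape(d.shape+(3,)); X[d==0]=np.nan; return X
def blobs(m,amin=15):
    n,l,s,c=cv2.connectedComponentsWithStats(m.astype(np.uint8)); return [(c[i],s[i][4],l==i) for i in range(1,n) if s[i][4]>=amin]
E
python3 - <<'E'
from h import *
np.set_printoptions(precision=4,suppress=True)
T,S=info('top'),info('side')
tp,td=[np.load('top0.npz')[k] for k in 'pd']; sp,sd=[np.load('side0.npz')[k] for k in 'pd']
def yel(p):
    h=cv2.cvtColor(p,cv2.COLOR_RGB2HSV); return (abs(h[...,0].astype(int)-28)<7)&(h[...,1]>150)&(h[...,2]>120)
for n,p,I in(('top',tp,T),('side',sp,S)):
    for c,a,m in blobs(yel(p)):
        e=None
        pts=np.argwhere(m)[:,::-1].astype(np.float32)
        if a<500 and len(pts)>20:
            e=cv2.fitEllipse(cv2.convexHull(pts.reshape(-1,1,2).astype(np.int32)))
            print(n,c,a,e[0],e[1],plane(I,e[0],.006))
Xt=cloud(T,td)
for nm,(u,v) in dict(red=(195,245),green=(168,193)).items():
    W=Xt[v-22:v+22,u-22:u+22].reshape(-1,3); C=tp[v-22:v+22,u-22:u+22].reshape(-1,3)
    k=W[:,2]>.035; z=np.median(W[k,2]); L=k&(abs(W[:,2]-z)<.006); P=W[L,:2].astype(np.float32)
    (c,r)=cv2.minEnclosingCircle(P); 
    b=L&(C.min(1)>130); s=W[b,:2].mean(0)-c
    print(nm,'z',z,'c',c,'r',r,P.mean(0),'stripe',s,b.sum(),np.degrees(np.arctan2(s[1],s[0])))
big=cv2.resize(tp[100:280,130:350],None,fx=3.6,fy=3.2,interpolation=cv2.INTER_CUBIC)
big=cv2.resize(tp[105:275,140:345],(800,663))[:600]
cv2.imwrite('pics/crop0.png',big[...,::-1])
w=np.load('wrist0.npz')['p']; cv2.imwrite('pics/w0.png',w[...,::-1])
# tray
hsv=cv2.cvtColor(tp,cv2.COLOR_RGB2HSV)
m=(hsv[...,1]<60)&(hsv[...,2]>90); 
for c,a,mm in blobs(m,1000):
    if 370<c[0]<470 and 150<c[1]<270:
        r=cv2.minAreaRect(np.argwhere(mm)[:,::-1].astype(np.float32)); print('tray',r,Xt[int(c[1]),int(c[0])]); print(plane(T,cv2.boxPoints(r),.018))
# switch strips
for nm,mk in (('g',(hsv[...,0]>50)&(hsv[...,0]<80)&(hsv[...,1]>120)&(hsv[...,2]>60)),('r',((hsv[...,0]<8)|(hsv[...,0]>172))&(hsv[...,1]>150)&(hsv[...,2]>90))):
    for c,a,mm in blobs(mk,20):
        if 280<c[0]<350 and 220<c[1]<280: print(nm,c,a,plane(T,c,.006),cv2.minAreaRect(np.argwhere(mm)[:,::-1].astype(np.float32)))
W=Xt[225:275,290:345].reshape(-1,3);W=W[W[:,2]>.12];print('roller pts',len(W),W.mean(0) if len(W) else 0,W.min(0),W.max(0))
E
```

```text
top [149.0562  66.3315] 356 (149.14915466308594, 66.34391784667969) (20.537818908691406, 21.683502197265625) [[0.901  0.3772 0.006 ]]
top [554.0884 154.1215] 181 (555.9902954101562, 153.5419464111328) (16.638097763061523, 20.072525024414062) [[ 0.6837 -0.678   0.006 ]]
top [248.1039 176.5065] 154 (247.9318389892578, 176.65463256835938) (25.49283790588379, 25.923492431640625) [[0.612  0.1104 0.006 ]]
top [278.6299 180.4416] 154 (278.685546875, 180.43634033203125) (25.524513244628906, 25.94367790222168) [[0.6034 0.0312 0.006 ]]
top [309.6948 184.3442] 154 (309.72833251953125, 184.2384490966797) (25.73672103881836, 25.893352508544922) [[ 0.5948 -0.0486  0.006 ]]
side [557.8571 319.    ] 28 (559.4285888671875, 319.78570556640625) (5.933302879333496, 11.10019302368164) [[ 0.7691 -0.5618  0.006 ]]
red z 0.05181186299056617 c (0.43401381373405457, 0.2377459853887558) r 0.02726871147751808 [0.4344 0.2375] stripe [-0.0085  0.0067] 55 141.84763674574072
green z 0.05185522031706702 c (0.5615047812461853, 0.30536842346191406) r 0.027106544002890587 [0.5612 0.3051] stripe [-0.0059  0.0106] 50 118.82017623754822
tray ((419.10137939453125, 215.96029663085938), (79.99651336669922, 80.58193969726562), 87.0390625) [ 0.5177 -0.3249  0.005 ]
[[ 0.6114 -0.2177  0.018 ]
 [ 0.6252 -0.4209  0.018 ]
 [ 0.4239 -0.4282  0.018 ]
 [ 0.4101 -0.2279  0.018 ]]
g [302.1394 253.    ] 165 [[ 0.4189 -0.0314  0.006 ]] ((302.16925048828125, 252.95384216308594), (22.27726936340332, 7.367286205291748), 74.74488067626953)
r [328.6045 245.9179] 134 [[ 0.4379 -0.0982  0.006 ]] ((328.3307800292969, 245.54615783691406), (21.575624465942383, 6.49022912979126), 74.74488067626953)
roller pts 71 [ 0.4129 -0.0676  0.1471] [ 0.4045 -0.0792  0.1335] [ 0.4223 -0.0569  0.1535]
```

View pics/crop0.png

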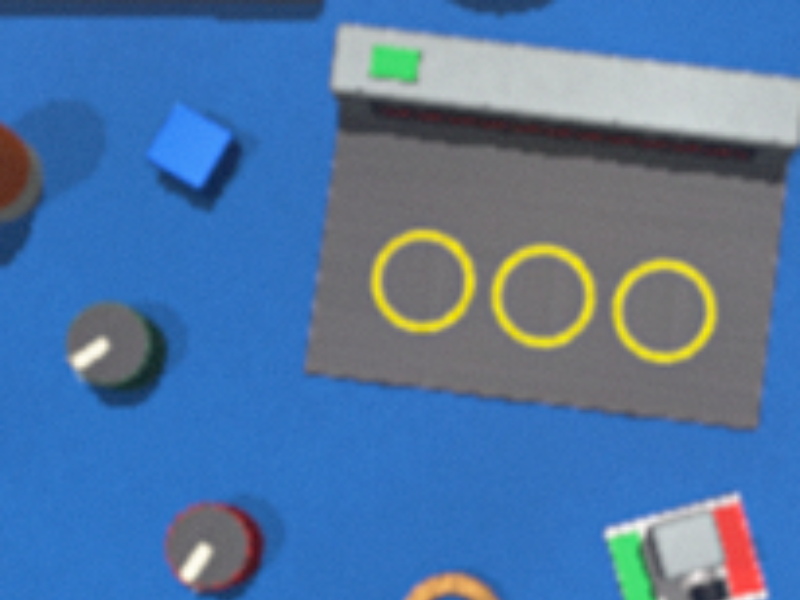

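The crop shows white stripes on both lids pointing lower left, and the three rings in line with the scanner bar above them. I'll cross-check heights with the side view and work out the first move to the red tin.

```bash
python3 - <<'E'
from h import *
np.set_printoptions(precision=4,suppress=True)
T,S=info('top'),info('side')
tp=np.load('top0.npz')['p']; sp,sd=[np.load('side0.npz')[k] for k in 'pd']
h=cv2.cvtColor(sp,cv2.COLOR_RGB2HSV)
y=(abs(h[...,0].astype(int)-28)<9)&(h[...,1]>90)&(h[...,2]>90); y[:,:250]=0;y[:200]=0;y[:,350:]=0;y[265:]=0
ty=[(247.93,176.65),(278.69,180.44),(309.73,184.24)]
bl=blobs(y,15); print([b[1] for b in bl])
for c,a,m in bl:
    e=cv2.fitEllipse(cv2.convexHull(np.argwhere(m)[:,::-1].astype(np.int32)))
    print('ring',e[0],[meet(T[1],rays(T,t)[0],S[1],rays(S,e[0])[0]) for t in ty][np.argmin([meet(T[1],rays(T,t)[0],S[1],rays(S,e[0])[0])[1] for t in ty])])
Xs=cloud(S,sd)
for nm,X in dict(red=(.434,.2376,.052),green=(.5613,.3052,.052)).items():
    def st(I,p):
        u,v=proj(I,X)[0].astype(int); w=p[v-14:v+15,u-14:u+15]; b=blobs(w.min(2)>130,5); b=max(b,key=lambda t:t[1]); return b[0]+[u-14,v-14],b[1]
    a,b=st(T,tp),st(S,sp); print(nm,'stripe',a,b,meet(T[1],rays(T,a[0])[0],S[1],rays(S,b[0])[0]))
    k=(abs(Xs[...,2]-.052)<.004)&(np.hypot(Xs[...,0]-X[0],Xs[...,1]-X[1])<.04); print(' side lid',cv2.minEnclosingCircle(Xs[k][:,:2].astype(np.float32)),np.median(Xs[k][:,2]))
k=(Xs[...,2]>.125)&(Xs[...,2]<.16)&(np.hypot(Xs[...,0]-.413,Xs[...,1]+.068)<.04);print('side roller',k.sum(),Xs[k].mean(0),Xs[k].min(0),Xs[k].max(0))
E
cat > go.py <<'E'
import sys; from h import *
# tool-frame offsets from present to x y z yawdeg
x,y,z,yd=map(float,sys.argv[1:5]); s=ctrl.read_state(); M=R.from_euler('xyz',s['eef_rot']); 
N=R.from_euler('xyz',[np.pi,0,np.radians(yd)])
p=s['tool_pos']; d=np.array([x,y,z])-p; dy=(np.degrees(s['eef_rot'][2])-yd+180)%360-180
print('t',round(s['t'],2),'q6',round(s['q'][5],2),'tool now->',np.round(M.inv().apply(d),4),'after turn',np.round(N.inv().apply(d),4),'rotvec',np.round((M.inv()*N).as_rotvec(),3),'dyaw deg',round(dy,1))
E
python3 go.py .434 .2378 .2 231.8
```

```text
[np.int32(97), np.int32(111), np.int32(128)]
ring (284.3869323730469, 224.15951538085938) (array([0.6123, 0.11  , 0.007 ]), np.float64(0.00104210568667824))
ring (301.979248046875, 236.3673095703125) (array([0.6036, 0.0307, 0.0075]), np.float64(0.0011367564570025925))
ring (321.51641845703125, 250.1396026611328) (array([ 0.595 , -0.049 ,  0.0071]), np.float64(0.0011203727696040382))
red stripe (array([189.8182, 248.7091]), np.int32(55)) (array([202.7273, 217.8636]), np.int32(22)) (array([0.4253, 0.2441, 0.0544]), np.float64(0.0005797060478407423))
 side lid ((0.43479669094085693, 0.23620383441448212), 0.028420932590961456) 0.052876008834051746
green stripe (array([162.54, 195.2 ]), np.int32(50)) (array([225.4375, 192.625 ]), np.int32(16)) (array([0.5561, 0.3147, 0.0554]), np.float64(0.0019484096226362305))
 side lid ((0.562345027923584, 0.30272260308265686), 0.028008783236145973) 0.05313678532250887
side roller 100 [ 0.4119 -0.0738  0.1429] [ 0.4045 -0.0825  0.1255] [ 0.4236 -0.0619  0.1524]
t 0.15 q6 -0.02 tool now-> [-0.3153 -0.1932  0.0136] after turn [ 0.0957 -0.3572  0.0133] rotvec [-1.000e-03 -1.000e-03 -1.283e+00] dyaw deg -73.5
```

Ring height is 7 mm in two views and the lids are at 52–55 mm, which fits the text. Moving over the red tin.

```bash
python3 steer.py '[[0.09,-0.0394,-0.0242,0,0,0,0],[0.09,-0.0394,-0.0242,0,0,0,0],[0.09,-0.0394,-0.0242,0,0,0,0],[0.09,-0.0394,-0.0242,0,0,0,0],[0.09,-0.0394,-0.0242,0,0,0,0],[0.09,-0.0394,-0.0242,0,0,0,0],[0.09,-0.0394,-0.0242,0,0,0,0],[0.09,-0.0394,-0.0242,0,0,0,0]]' 25
python3 steer.py '[[0.09,0,0,0,0,0,-0.1425],[0.09,0,0,0,0,0,-0.1425],[0.09,0,0,0,0,0,-0.1425],[0.09,0,0,0,0,0,-0.1425],[0.09,0,0,0,0,0,-0.1425],[0.09,0,0,0,0,0,-0.1425],[0.09,0,0,0,0,0,-0.1425],[0.09,0,0,0,0,0,-0.1425],[0.09,0,0,0,0,0,-0.1425],[0.09,0,0,0,0,0,0]]'
cat > look.py <<'E'
import sys; from h import *
# find tins from top camera depth: lids at height
T=info('top'); p,d=viewer.camera('top'); X=cloud(T,d); np.savez('last.npz',p=p,d=d)
if len(sys.argv)>1: cv2.imwrite('pics/'+sys.argv[1]+'.png',p[...,::-1])
h=cv2.cvtColor(p,cv2.COLOR_RGB2HSV)
dark=(h[...,1]<80)&(h[...,2]<130); white=p.min(2)>130
m=(X[...,2]>.046)&(X[...,2]<.066)&(h[...,1]<90)
for c,a,mm in blobs(m,120):
    if a>900: continue
    P=X[mm]; (cc,r)=cv2.minEnclosingCircle(P[:,:2].astype(np.float32))
    if .022<r<.032 and .2<np.hypot(*cc)<.9:
        w=mm&white; s=X[w][:,:2].mean(0)-cc if w.sum()>8 else np.array([np.nan]*2)
        u,v=map(int,c); side=p[v-15:v+16,u-15:u+16].reshape(-1,3).astype(int)
        print('tin',np.round(cc,4),'z',round(float(np.median(P[:,2])),4),'r',round(r,4),'stripe deg',np.degrees(np.arctan2(s[1],s[0])).round(1),'n',w.sum(),'RedPix',((side[:,0]>side[:,1]+60)&(side[:,0]>side[:,2]+60)).sum())
E
python3 look.py; python3 go.py .434 .2378 .02 231.8
```

```text
t: 0.95
tool_pos: [0.4346, 0.2361, 0.2139]
eef_rot: [3.141, -0.0, 2.763]
wrist_force: [0.0, 0.2, -0.2]
width: 0.0903
gripper_force: 0.0
t: 1.95
tool_pos: [0.4337, 0.2377, 0.2137]
eef_rot: [3.141, -0.0, -2.238]
wrist_force: [-0.4, -0.8, 0.2]
width: 0.0903
gripper_force: 0.0
tin [0.5618 0.306 ] z 0.052 r 0.0267 stripe deg 122.9 n 53 RedPix 0
tin [0.4323 0.2355] z 0.0522 r 0.0251 stripe deg 124.6 n 12 RedPix 0
t 2.0 q6 -1.99 tool now-> [-0.0003 -0.0002  0.1938] after turn [-0.0002 -0.0002  0.1938] rotvec [ 0.    -0.    -0.003] dyaw deg -0.2
```

```bash
python3 steer.py '[[0.09,0,0,0.04,0,0,0],[0.09,0,0,0.04,0,0,0],[0.09,0,0,0.04,0,0,0],[0.09,0,0,0.04,0,0,0],[0.09,0,0,0.04,0,0,0],[0.04,0,0,0,0,0,0],[0.04,0,0,0,0,0,0],[0.04,0,0,0,0,0,0],[0.04,0,0,0,0,0,0],[0.04,0,0,0,0,0,0]]' 25
python3 steer.py '[[0.04,0,0,0,0,0,0],[0.04,0,0,-0.03,0,0,0],[0.04,0,0,-0.04,0,0,0],[0.04,0,0,-0.04,0,0,0],[0.04,0,0,-0.04,0,0,0],[0.04,0,0,-0.03,0,0,0],[0.04,0,0,0,0,0,0]]'
python3 go.py .595 -.049 .2 83.8
```

```text
t: 3.0
tool_pos: [0.4352, 0.2384, 0.0157]
eef_rot: [-3.14, 0.004, -2.238]
wrist_force: [-1.0, 0.2, 5.1]
width: 0.0537
gripper_force: 25.0
t: 3.7
tool_pos: [0.4361, 0.239, 0.1987]
eef_rot: [-3.138, 0.009, -2.238]
wrist_force: [1.0, 0.8, -1.7]
width: 0.0535
gripper_force: 25.0
t 3.7 q6 -2.0 tool now-> [ 0.1279 -0.3031 -0.0013] after turn [-0.2691  0.1891 -0.0013] rotvec [0.01  0.009 2.583] dyaw deg 148.0
```

```bash
python3 steer.py '[[0.04,0.016,-0.0379,0,0,0,0],[0.04,0.016,-0.0379,0,0,0,0],[0.04,0.016,-0.0379,0,0,0,0],[0.04,0.016,-0.0379,0,0,0,0],[0.04,0.016,-0.0379,0,0,0,0],[0.04,0.016,-0.0379,0,0,0,0],[0.04,0.016,-0.0379,0,0,0,0],[0.04,0.016,-0.0379,0,0,0,0],[0.04,0,0,0,0,0,0.14],[0.04,0,0,0,0,0,0.14]]'
python3 steer.py '[[0.04,0,0,0,0,0,0.145],[0.04,0,0,0,0,0,0.145],[0.04,0,0,0,0,0,0.145],[0.04,0,0,0,0,0,0.145],[0.04,0,0,0,0,0,0.145],[0.04,0,0,0,0,0,0.145],[0.04,0,0,0,0,0,0.145],[0.04,0,0,0,0,0,0.145],[0.04,0,0,0,0,0,0.145],[0.04,0,0,0,0,0,0.145]]'
python3 steer.py '[[0.04,0,0,0,0,0,0.142],[0.04,0,0,0,0,0,0.142],[0.04,0,0,0,0,0,0.142],[0.04,0,0,0,0,0,0.142],[0.04,0,0,0,0,0,0.142],[0.04,0,0,0,0,0,0.142],[0.04,0,0,0,0,0,0]]'
python3 go.py .595 -.049 .022 83.8
```

```text
t: 4.7
tool_pos: [0.5927, -0.047, 0.1917]
eef_rot: [-3.139, -0.007, -2.534]
wrist_force: [-0.9, 0.9, -1.1]
width: 0.0538
gripper_force: 25.0
t: 5.7
tool_pos: [0.5922, -0.0457, 0.1921]
eef_rot: [-3.134, 0.002, 2.301]
wrist_force: [0.0, 1.2, -1.7]
width: 0.0536
gripper_force: 25.0
t: 6.4
tool_pos: [0.5923, -0.0457, 0.1924]
eef_rot: [-3.139, 0.007, 1.456]
wrist_force: [-0.4, 0.5, -1.7]
width: 0.0537
gripper_force: 25.0
t 6.4 q6 0.02 tool now-> [-0.0018  0.0035  0.1704] after turn [-0.003   0.003   0.1704] rotvec [-0.003  0.007 -0.007] dyaw deg -0.4
```

```bash
python3 steer.py '[[0.04,-0.003,0.003,0.04,0,0,0],[0.04,0,0,0.04,0,0,0],[0.04,0,0,0.04,0,0,0],[0.04,0,0,0.03,0,0,0],[0.04,0,0,0.01,0,0,0],[0.04,0,0,0.006,0,0,0],[0.04,0,0,0.003,0,0,0],[0.04,0,0,0,0,0,0]]'
python3 go.py .595 -.049 .022 83.8
```

```text
t: 7.2
tool_pos: [0.5967, -0.0504, 0.026]
eef_rot: [3.139, 0.007, 1.456]
wrist_force: [-0.2, -0.5, -1.8]
width: 0.0539
gripper_force: 25.0
t 7.2 q6 0.02 tool now-> [ 0.0012 -0.0019  0.004 ] after turn [ 0.0012 -0.0019  0.004 ] rotvec [ 0.002  0.007 -0.006] dyaw deg -0.4
```

```bash
python3 steer.py '[[0.04,0.001,-0.002,0.003,0,0,0],[0.04,0,0,0.001,0,0,0],[0.07,0,0,0,0,0,0],[0.085,0,0,0,0,0,0],[0.085,0,0,0,0,0,0],[0.085,0,0,-0.04,0,0,0],[0.085,0,0,-0.05,0,0,0],[0.085,0,0,-0.05,0,0,0],[0.085,0,0,-0.03,0,0,0],[0.085,0,0,0,0,0,0]]'
python3 look.py ; python3 go.py .5615 .3055 .2 208.8
```

```text
t: 8.2
tool_pos: [0.5971, -0.0482, 0.1967]
eef_rot: [3.13, 0.006, 1.456]
wrist_force: [1.1, 0.5, -0.3]
width: 0.0848
gripper_force: 0.0
tin [0.5612 0.306 ] z 0.0518 r 0.027 stripe deg 119.1 n 49 RedPix 0
t 8.25 q6 0.02 tool now-> [ 0.3473 -0.0742 -0.0091] after turn [-0.1406  0.3261 -0.0064] rotvec [-0.004  0.01  -2.189] dyaw deg -125.4
```

```bash
python3 steer.py '[[0.09,0.0434,-0.0093,0,0,0,0],[0.09,0.0434,-0.0093,0,0,0,0],[0.09,0.0434,-0.0093,0,0,0,0],[0.09,0.0434,-0.0093,0,0,0,0],[0.09,0.0434,-0.0093,0,0,0,0],[0.09,0.0434,-0.0093,0,0,0,0],[0.09,0.0434,-0.0093,0,0,0,0],[0.09,0.0434,-0.0093,0,0,0,0]]'
python3 steer.py '[[0.09,0,0,0,0,0,-0.146],[0.09,0,0,0,0,0,-0.146],[0.09,0,0,0,0,0,-0.146],[0.09,0,0,0,0,0,-0.146],[0.09,0,0,0,0,0,-0.146],[0.09,0,0,0,0,0,-0.146],[0.09,0,0,0,0,0,-0.146],[0.09,0,0,0,0,0,-0.146]]'
python3 steer.py '[[0.09,0,0,0,0,0,-0.146],[0.09,0,0,0,0,0,-0.146],[0.09,0,0,0,0,0,-0.146],[0.09,0,0,0,0,0,-0.146],[0.09,0,0,0,0,0,-0.146],[0.09,0,0,0,0,0,-0.146],[0.09,0,0,0,0,0,-0.146],[0.09,0,0,0,0,0,0]]'
python3 look.py two; python3 go.py .5613 .3055 .014 208.8
```

```text
t: 9.05
tool_pos: [0.5588, 0.3068, 0.1864]
eef_rot: [-3.139, 0.009, 1.456]
wrist_force: [0.7, -0.5, -0.0]
width: 0.0897
gripper_force: 0.0
t: 9.85
tool_pos: [0.5591, 0.305, 0.1862]
eef_rot: [-3.132, 0.001, 2.63]
wrist_force: [-0.3, -0.5, 0.4]
width: 0.0899
gripper_force: 0.0
t: 10.65
tool_pos: [0.5593, 0.305, 0.1865]
eef_rot: [-3.136, -0.007, -2.638]
wrist_force: [-1.1, -0.2, -0.4]
width: 0.0898
gripper_force: 0.0
tin [ 0.594  -0.0484] z 0.0577 r 0.0267 stripe deg -7.6 n 66 RedPix 18
tin [0.5614 0.3054] z 0.0515 r 0.0264 stripe deg 115.0 n 40 RedPix 0
t 10.7 q6 -1.59 tool now-> [-0.003   0.0003  0.1728] after turn [-0.0019 -0.0006  0.1728] rotvec [-0.006 -0.007 -0.002] dyaw deg -0.1
```

```bash
python3 steer.py '[[0.09,-0.002,0,0.02,-0.006,-0.007,0],[0.09,0,0,0.04,0,0,0],[0.09,0,0,0.04,0,0,0],[0.09,0,0,0.04,0,0,0],[0.09,0,0,0.03,0,0,0],[0.04,0,0,0,0,0,0],[0.04,0,0,0,0,0,0],[0.04,0,0,0,0,0,0],[0.04,0,0,0,0,0,0],[0.04,0,0,0,0,0,0]]' 25
python3 steer.py '[[0.04,0,0,0,0,0,0],[0.04,0,0,-0.03,0,0,0],[0.04,0,0,-0.04,0,0,0],[0.04,0,0,-0.04,0,0,0],[0.04,0,0,-0.04,0,0,0],[0.04,0,0,-0.03,0,0,0],[0.04,0,0,0,0,0,0]]'
python3 go.py .612 .110 .2 83.8
```

```text
t: 11.7
tool_pos: [0.5632, 0.3069, 0.0203]
eef_rot: [-3.142, 0.006, -2.638]
wrist_force: [-1.0, -0.0, 4.5]
width: 0.0535
gripper_force: 25.0
t: 12.4
tool_pos: [0.5638, 0.3075, 0.2038]
eef_rot: [3.141, 0.013, -2.638]
wrist_force: [-0.2, -0.5, -0.6]
width: 0.0534
gripper_force: 25.0
t 12.4 q6 -1.59 tool now-> [ 0.0532 -0.1962  0.003 ] after turn [-0.1911  0.0692  0.0038] rotvec [0.015 0.007 2.183] dyaw deg 125.1
```

```bash
python3 steer.py '[[0.04,0.0106,-0.0392,0,0,0,0],[0.04,0.0106,-0.0392,0,0,0,0],[0.04,0.0106,-0.0392,0,0,0,0],[0.04,0.0106,-0.0392,0,0,0,0],[0.04,0.0106,-0.0392,0,0,0,0],[0.04,0,0,0,0,0,0.1455],[0.04,0,0,0,0,0,0.1455],[0.04,0,0,0,0,0,0.1455],[0.04,0,0,0,0,0,0.1455],[0.04,0,0,0,0,0,0.1455]]'
python3 steer.py '[[0.04,0,0,0,0,0,0.1455],[0.04,0,0,0,0,0,0.1455],[0.04,0,0,0,0,0,0.1455],[0.04,0,0,0,0,0,0.1455],[0.04,0,0,0,0,0,0.1455],[0.04,0,0,0,0,0,0.1455],[0.04,0,0,0,0,0,0.1455],[0.04,0,0,0,0,0,0.1455],[0.04,0,0,0,0,0,0.1455],[0.04,0,0,0,0,0,0.1455]]'
python3 steer.py '[[0.04,0,0,0,0,0,0],[0.04,0,0,0,0,0,0]]'
python3 go.py .612 .110 .027 83.8
```

```text
t: 13.4
tool_pos: [0.6089, 0.1088, 0.1961]
eef_rot: [3.14, -0.001, 2.912]
wrist_force: [1.1, -0.3, -1.2]
width: 0.0533
gripper_force: 25.0
t: 14.4
tool_pos: [0.6088, 0.1089, 0.1961]
eef_rot: [-3.14, -0.001, 1.457]
wrist_force: [0.1, -0.7, -2.0]
width: 0.0536
gripper_force: 25.0
t: 14.6
tool_pos: [0.6093, 0.109, 0.197]
eef_rot: [3.141, -0.002, 1.466]
wrist_force: [-0.6, -0.6, -1.9]
width: 0.0537
gripper_force: 25.0
t 14.6 q6 0.26 tool now-> [0.001  0.0026 0.17  ] after turn [0.0013 0.0026 0.17  ] rotvec [ 0.    -0.002  0.003] dyaw deg 0.2
```

```bash
python3 steer.py '[[0.04,0.001,0,0.04,0,0,0],[0.04,0,0,0.04,0,0,0],[0.04,0,0,0.04,0,0,0],[0.04,0,0,0.03,0,0,0],[0.04,0,0,0.01,0,0,0],[0.04,0,0,0.005,0,0,0],[0.04,0,0,0,0,0,0]]'
python3 go.py .612 .110 .0265 83.8
```

```text
t: 15.3
tool_pos: [0.6111, 0.1105, 0.0338]
eef_rot: [3.138, -0.002, 1.464]
wrist_force: [0.1, -0.7, -1.3]
width: 0.0532
gripper_force: 25.0
t 15.3 q6 0.27 tool now-> [-0.0004  0.0009  0.0073] after turn [-0.0004  0.0009  0.0073] rotvec [ 0.003 -0.002  0.001] dyaw deg 0.1
```

```bash
python3 steer.py '[[0.04,0,0,0.004,0,0,0],[0.04,0,0,0.002,0,0,0],[0.04,0,0,0.001,0,0,0],[0.07,0,0,0,0,0,0],[0.085,0,0,0,0,0,0],[0.085,0,0,0,0,0,0],[0.085,0,0,-0.04,0,0,0],[0.085,0,0,-0.05,0,0,0],[0.085,0,0,-0.05,0,0,0],[0.085,0,0,-0.03,0,0,0]]'
python3 go.py .424 -.106 .2 105.9
```

```text
t: 16.3
tool_pos: [0.6115, 0.1103, 0.2011]
eef_rot: [3.133, -0.004, 1.463]
wrist_force: [0.5, 0.5, -0.2]
width: 0.0852
gripper_force: 0.0
t 16.3 q6 0.27 tool now-> [-0.2352 -0.1632 -0.0013] after turn [-0.1566 -0.2396  0.0011] rotvec [ 0.009 -0.002 -0.385] dyaw deg -22.1
```

```bash
python3 steer.py '[[0,-0.04,-0.027,0,0,0,0],[0,-0.04,-0.027,0,0,0,0],[0,-0.04,-0.027,0,0,0,0],[0,-0.04,-0.027,0,0,0,0],[0,-0.04,-0.027,0,0,0,0],[0,-0.04,-0.027,0,0,0,0],[0,0,0,0,0.009,-0.002,-0.13],[0,0,0,0,0,0,-0.13],[0,0,0,0,0,0,-0.126],[0,0,0,0,0,0,0]]'
python3 look.py three; python3 go.py .425 -.112 .112 105.9
```

```text
t: 17.3
tool_pos: [0.4232, -0.1113, 0.1957]
eef_rot: [-3.136, -0.002, 1.848]
wrist_force: [0.4, 0.3, 0.6]
width: 0.0082
gripper_force: 0.0
tin [0.6083 0.1109] z 0.0579 r 0.0272 stripe deg 0.7 n 52 RedPix 0
tin [ 0.594  -0.0483] z 0.058 r 0.0265 stripe deg -8.1 n 65 RedPix 15
t 17.35 q6 -0.56 tool now-> [-0.0014  0.0019  0.0836] after turn [-0.0012  0.0015  0.0836] rotvec [-0.006 -0.002 -0.002] dyaw deg -0.1
```

View pics/three.png

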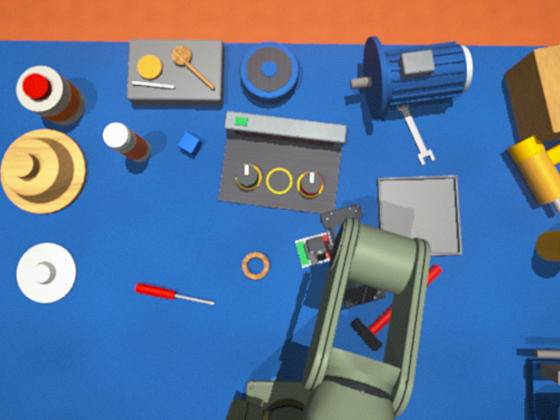

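Both tins stand on their rings at (248,177) and (311,184), with their stripes towards the scanner. The errors are at most 4 mm and 0.12 rad. Now the green push.

```bash
python3 steer.py '[[0,-0.001,0.0015,0.03,-0.006,0,0],[0,0,0,0.03,0,0,0],[0,0,0,0.023,0,0,0],[0,0,0,0,0,0,0]]'
python3 steer.py '[[0,0.01,0,0,0,0,0],[0,0,0,0,0,0,0]]'
python3 steer.py '[[0,0.01,0,0,0,0,0],[0,0,0,0,0,0,0]]'
python3 steer.py '[[0,0.006,0,0,0,0,0],[0,0,0,0,0,0,0]]'
```

```text
t: 17.75
tool_pos: [0.4225, -0.1108, 0.11]
eef_rot: [-3.136, -0.006, 1.847]
wrist_force: [-0.5, 0.5, -0.1]
width: 0.0004
gripper_force: 0.0
t: 17.95
tool_pos: [0.4224, -0.1012, 0.1136]
eef_rot: [3.14, -0.001, 1.849]
wrist_force: [-0.5, 0.3, 0.2]
width: 0.0004
gripper_force: 0.0
t: 18.15
tool_pos: [0.4195, -0.0916, 0.1134]
eef_rot: [3.14, -0.001, 1.85]
wrist_force: [-0.2, 0.0, 0.8]
width: 0.0004
gripper_force: 0.3
t: 18.35
tool_pos: [0.4178, -0.0862, 0.1129]
eef_rot: [3.141, -0.001, 1.85]
wrist_force: [1.0, -1.3, 0.6]
width: 0.0003
gripper_force: 0.5
```

```bash
python3 steer.py '[[0,0.006,0,0,0,0,0],[0,0,0,0,0,0,0]]'
python3 steer.py '[[0,0.006,0,0,0,0,0],[0,0,0,0,0,0,0]]'
python3 - <<'E'
from h import *
p,d=viewer.camera('side'); I=info('side'); u,v=proj(I,[.413,-.069,.13])[0].astype(int); print(u,v)
cv2.imwrite('pics/s1.png',cv2.resize(p[v-50:v+70,u-75:u+75],None,fx=4,fy=4)[...,::-1])
s=ctrl.read_state(); a=np.radians(15.9); print((s['tool_pos'][:2]-[.413,-.069])@[-np.sin(a),np.cos(a)],s['wrist_force'])
E
```

```text
t: 18.55
tool_pos: [0.4162, -0.0808, 0.1125]
eef_rot: [3.141, -0.001, 1.85]
wrist_force: [0.5, -2.9, -0.3]
width: 0.0003
gripper_force: 1.4
t: 18.75
tool_pos: [0.4146, -0.0751, 0.1125]
eef_rot: [3.141, -0.001, 1.85]
wrist_force: [1.7, -4.8, 0.1]
width: 0.0003
gripper_force: 2.0
275 245
-0.006383445956869573 [ 2.04769768 -4.43652998 -0.39284352]
```

View pics/s1.png

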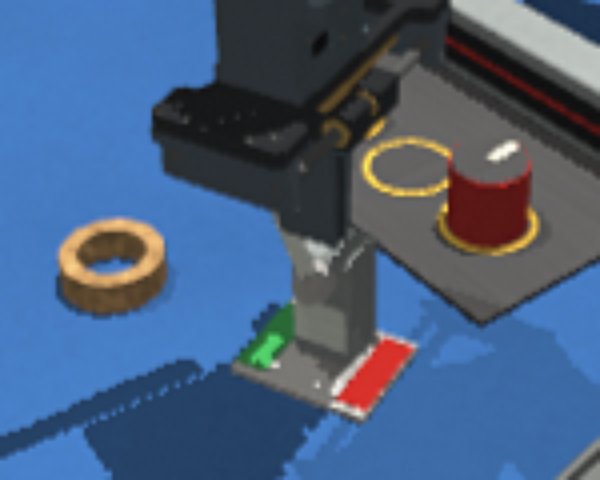

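The side crop shows the finger in front of the roller, so the roller is hidden. I'll check the arm angle with the wrist camera, which sits on the green side.

Run:
```python
from h import *
p,d=viewer.camera('wrist'); cv2.imwrite('pics/w1.png',p[...,::-1]); np.savez('w1.npz',p=p,d=d)
```

```text
(no output)
```

View pics/w1.png

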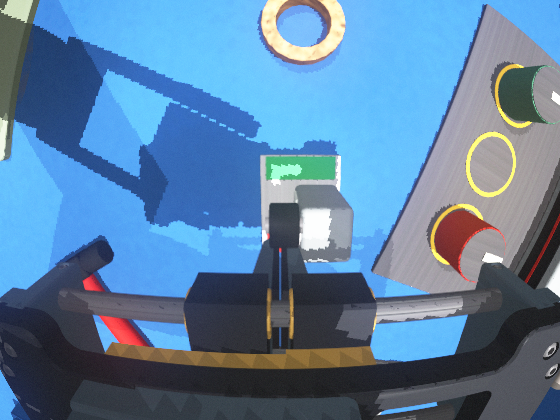

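The wrist view shows the roller clearly at (285,226), spanning rows 204–248, with the finger behind it. I'll work out its angle.

```bash
cat > ang.py <<'E'
from h import *
I=info('wrist'); p,d=viewer.camera('wrist')
K,o,M=I; a=np.radians(15.9); P=np.array([.413,-.069,.07]); yv=np.array([-np.sin(a),np.cos(a),0])
def fproj(X):
    c=(X-o)@M; r=np.arctan2(np.hypot(c[0],c[1]),c[2]); return K[:2,2]+K[0,0]*r*c[:2]/np.hypot(c[0],c[1])
B=p.max(2)<55
th=np.arange(-1,1.01,.05); c=[fproj(P+.07*(np.sin(t)*yv+[0,0,np.cos(t)])) for t in th]
# dark blob in column band between scan of possible roller places
u0=int(np.mean([x[0] for x in c])); lo=int(min(x[1] for x in c))-30; hi=int(max(x[1] for x in c))+30
for cc,n,m in blobs(B[max(lo,0):hi,u0-40:u0+40],200):
    uv=cc+[u0-40,max(lo,0)]; r=rays(I,uv,True)[0]
    f=[np.linalg.norm(np.cross(P+.07*(np.sin(t)*yv+[0,0,np.cos(t)])-o,r/np.linalg.norm(r))) for t in np.arange(-1,1,.01)]
    k=np.argmin(f); ys,xs=np.where(m); print('blob',uv.round(0),n,'rows',ys.min()+max(lo,0),ys.max()+max(lo,0),'theta',round(-1+.01*k,2),'miss',round(f[k],4))
print([(round(t,2),*np.round(x)) for t,x in zip(th,c)][20::2])
s=ctrl.read_state(); print(s['t'],(s['tool_pos']-P)@yv,s['wrist_force'])
E
python3 ang.py
```

```text
blob [305. 297.] 395 rows 283 307 theta -0.17 miss 0.0126
blob [259. 346.] 237 rows 332 353 theta -0.79 miss 0.0168
[(np.float64(0.0), np.float64(280.0), np.float64(276.0)), (np.float64(0.1), np.float64(280.0), np.float64(263.0)), (np.float64(0.2), np.float64(280.0), np.float64(249.0)), (np.float64(0.3), np.float64(280.0), np.float64(234.0)), (np.float64(0.4), np.float64(280.0), np.float64(220.0)), (np.float64(0.5), np.float64(280.0), np.float64(206.0)), (np.float64(0.6), np.float64(280.0), np.float64(192.0)), (np.float64(0.7), np.float64(280.0), np.float64(179.0)), (np.float64(0.8), np.float64(280.0), np.float64(167.0)), (np.float64(0.9), np.float64(280.0), np.float64(157.0)), (np.float64(1.0), np.float64(280.0), np.float64(148.0))]
18.9 -0.006480374263996168 [ 2.82841269 -3.55881215 -0.08615936]
```

```bash
python3 steer.py '[[0,0.006,0,0,0,0,0],[0,0.006,0,0,0,0,0],[0,0,0,0,0,0,0]]'
python3 ang.py | tail -1
python3 - <<'E'
from h import *
p,d=viewer.camera('wrist'); cv2.imwrite('pics/w2.png',p[120:320,160:400][...,::-1])
E
```

```text
t: 19.2
tool_pos: [0.4115, -0.0639, 0.1127]
eef_rot: [3.141, -0.0, 1.85]
wrist_force: [0.9, -6.2, 0.6]
width: 0.0007
gripper_force: 2.8
19.25 0.005195744302232201 [ 1.64840008 -5.24155421  0.89513973]
```

View pics/w2.png

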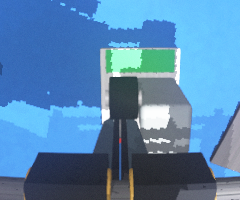

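The roller is at row 217 in the new wrist frame. It moved with the finger by 11.6 mm, so the angle is about 0.54. I'll push another 4 mm, hold, and retract.

```bash
python3 steer.py '[[0,0.004,0,0,0,0,0],[0,0,0,0,0,0,0],[0,0,0,0,0,0,0],[0,0,0,0,0,0,0],[0,0,0,0,0,0,0],[0,0,0,0,0,0,0]]'
python3 ang.py | tail -2
python3 steer.py '[[0,-0.015,0,0,0,0,0],[0,-0.015,0,0,0,0,0],[0,-0.02,0,0,0,0,0],[0,-0.015,0,0,0,0,0],[0,0,0,-0.04,0,0,0],[0,0,0,-0.04,0,0,0],[0,0,0,-0.02,0,0,0],[0,0,0,0,0,0,0]]'
python3 look.py; python3 go.py .594 -.0483 .2 83.8
```

```text
t: 19.9
tool_pos: [0.4106, -0.0605, 0.1129]
eef_rot: [3.141, -0.0, 1.849]
wrist_force: [1.2, -6.7, 1.7]
width: 0.0006
gripper_force: 3.0
[(np.float64(0.0), np.float64(280.0), np.float64(301.0)), (np.float64(0.1), np.float64(280.0), np.float64(289.0)), (np.float64(0.2), np.float64(280.0), np.float64(276.0)), (np.float64(0.3), np.float64(280.0), np.float64(263.0)), (np.float64(0.4), np.float64(280.0), np.float64(249.0)), (np.float64(0.5), np.float64(280.0), np.float64(235.0)), (np.float64(0.6), np.float64(280.0), np.float64(221.0)), (np.float64(0.7), np.float64(280.0), np.float64(208.0)), (np.float64(0.8), np.float64(280.0), np.float64(196.0)), (np.float64(0.9), np.float64(280.0), np.float64(185.0)), (np.float64(1.0), np.float64(280.0), np.float64(176.0))]
19.95 0.00881069613232376 [ 2.19267245 -5.95693974  1.11646559]
t: 20.75
tool_pos: [0.4292, -0.1225, 0.2149]
eef_rot: [3.137, -0.0, 1.849]
wrist_force: [-0.9, 0.1, -1.1]
width: 0.0005
gripper_force: 0.0
tin [0.6082 0.1111] z 0.0575 r 0.0268 stripe deg 0.3 n 53 RedPix 0
tin [ 0.5939 -0.0482] z 0.0578 r 0.0265 stripe deg -8.7 n 65 RedPix 14
t 20.8 q6 -0.58 tool now-> [0.0254 0.1799 0.0132] after turn [0.0913 0.1571 0.0129] rotvec [ 0.001 -0.002  0.386] dyaw deg 22.1
```

```bash
python3 steer.py '[[0.085,0.005,0.036,0,0,0,0],[0.085,0.005,0.036,0,0,0,0],[0.085,0.005,0.036,0,0,0,0],[0.085,0.005,0.036,0,0,0,0],[0.085,0.005,0.036,0,0,0,0],[0.085,0,0,0,0,0,0.129],[0.085,0,0,0,0,0,0.129],[0.085,0,0,0,0,0,0.128],[0.085,0,0,0,0,0,0]]'
python3 go.py .594 -.0483 .022 83.8
```

```text
t: 21.7
tool_pos: [0.5928, -0.0484, 0.2098]
eef_rot: [-3.136, -0.002, 1.464]
wrist_force: [-1.2, 0.7, 0.3]
width: 0.0697
gripper_force: 0.0
t 21.7 q6 0.0 tool now-> [-0.0002  0.0023  0.1878] after turn [0.0002 0.0012 0.1878] rotvec [-0.006 -0.002  0.001] dyaw deg 0.1
```

```bash
python3 steer.py '[[0.085,0,0,0.03,0,0,0],[0.085,0,0,0.04,0,0,0],[0.085,0,-0.001,0.04,0,0,0],[0.085,0,0,0,0,0,0]]'
python3 steer.py '[[0.085,0,0,0.04,0,0,0],[0.085,0,0,0.036,0,0,0],[0.04,0,0,0,0,0,0],[0.04,0,0,0,0,0,0],[0.04,0,0,0,0,0,0],[0.04,0,0,0,0,0,0],[0.04,0,0,0,0,0,0]]' 25
python3 steer.py '[[0.04,0,0,0,0,0,0],[0.04,0,0,-0.03,0,0,0],[0.04,0,0,-0.04,0,0,0],[0.04,0,0,-0.04,0,0,0],[0.04,0,0,-0.04,0,0,0],[0.04,0,0,-0.03,0,0,0],[0.04,0,0,0,0,0,0]]'
python3 go.py .515 -.369 .2 83.8
```

```text
t: 22.1
tool_pos: [0.5875, -0.0479, 0.096]
eef_rot: [-3.126, -0.002, 1.465]
wrist_force: [-0.6, -0.4, -0.6]
width: 0.0852
gripper_force: 0.0
t: 22.8
tool_pos: [0.5944, -0.0485, 0.0286]
eef_rot: [3.138, -0.002, 1.463]
wrist_force: [0.1, -0.0, 6.6]
width: 0.0536
gripper_force: 25.0
t: 23.5
tool_pos: [0.5955, -0.049, 0.2118]
eef_rot: [3.132, -0.002, 1.463]
wrist_force: [0.4, -0.1, -1.9]
width: 0.0534
gripper_force: 25.0
t 23.5 q6 0.0 tool now-> [-0.3268 -0.0458  0.0107] after turn [-0.3268 -0.0455  0.0118] rotvec [ 0.01  -0.002  0.001] dyaw deg 0.0
```

```bash
python3 steer.py '[[0.04,-0.0467,-0.0065,0,0.01,0,0],[0.04,-0.0467,-0.0065,0,0,0,0],[0.04,-0.0467,-0.0065,0,0,0,0],[0.04,-0.0467,-0.0065,0,0,0,0],[0.04,-0.0467,-0.0065,0,0,0,0],[0.04,-0.0467,-0.0065,0,0,0,0],[0.04,-0.0467,-0.0065,0,0,0,0],[0.04,0,0,0,0,0,0],[0.04,0,0,0,0,0,0]]'
python3 go.py .515 -.369 .0275 83.8
```

```text
t: 24.4
tool_pos: [0.5115, -0.3692, 0.2043]
eef_rot: [-3.128, -0.004, 1.461]
wrist_force: [-0.2, -0.7, -1.8]
width: 0.0538
gripper_force: 25.0
t 24.4 q6 -0.53 tool now-> [-0.0002  0.0058  0.1768] after turn [0.0005 0.0035 0.1768] rotvec [-0.013 -0.004 -0.002] dyaw deg -0.1
```

```bash
python3 steer.py '[[0.04,0,0.002,0.04,-0.013,0,0],[0.04,0,0,0.04,0,0,0],[0.04,0,0,0.04,0,0,0],[0.04,0,0,0.03,0,0,0],[0.04,0,0,0.012,0,0,0],[0.04,0,0,0,0,0,0]]'
python3 go.py .515 -.369 .0275 83.8
```

```text
t: 25.0
tool_pos: [0.5138, -0.3667, 0.0423]
eef_rot: [-3.14, -0.004, 1.465]
wrist_force: [0.7, -0.2, -1.8]
width: 0.0536
gripper_force: 25.0
t 25.0 q6 -0.54 tool now-> [-0.0022  0.0015  0.0148] after turn [-0.0021  0.0014  0.0148] rotvec [-0.002 -0.004  0.002] dyaw deg 0.1
```

```bash
python3 steer.py '[[0.04,-0.002,0,0.008,0,0,0],[0.04,0,0,0.004,0,0,0],[0.04,0,0,0.003,0,0,0],[0.04,0,0,0,0,0,0]]'
python3 go.py .515 -.369 .0275 83.8
python3 steer.py '[[0.07,0,0,0,0,0,0],[0.085,0,0,0,0,0,0],[0.085,0,0,0,0,0,0],[0.085,0,0,-0.04,0,0,0],[0.085,0,0,-0.05,0,0,0],[0.085,0,0,-0.05,0,0,0],[0.085,0,0,-0.03,0,0,0],[0.085,0,0,0,0,0,0]]'
python3 look.py; python3 go.py .6082 .1111 .2 83.8
```

```text
t: 25.4
tool_pos: [0.5144, -0.3708, 0.0295]
eef_rot: [3.139, -0.002, 1.463]
wrist_force: [0.6, 0.2, -1.6]
width: 0.0536
gripper_force: 25.0
t 25.4 q6 -0.54 tool now-> [0.0019 0.0004 0.002 ] after turn [0.0019 0.0004 0.002 ] rotvec [ 0.003 -0.002  0.   ] dyaw deg 0.0
t: 26.2
tool_pos: [0.5163, -0.3728, 0.2056]
eef_rot: [3.129, 0.004, 1.463]
wrist_force: [0.3, 0.1, -0.2]
width: 0.0848
gripper_force: 0.0
tin [0.6083 0.1113] z 0.058 r 0.027 stripe deg -2.1 n 55 RedPix 0
tin [ 0.5127 -0.3724] z 0.0573 r 0.0269 stripe deg nan n 3 RedPix 10
t 26.25 q6 -0.54 tool now-> [0.4901 0.0407 0.002 ] after turn [0.4901 0.0405 0.0023] rotvec [0.008 0.001 0.001] dyaw deg 0.0
```

```bash
python3 steer.py '[[0.085,0.049,0.0041,0,0.008,0,0],[0.085,0.049,0.0041,0,0,0,0],[0.085,0.049,0.0041,0,0,0,0],[0.085,0.049,0.0041,0,0,0,0],[0.085,0.049,0.0041,0,0,0,0],[0.085,0.049,0.0041,0,0,0,0],[0.085,0.049,0.0041,0,0,0,0],[0.085,0.049,0.0041,0,0,0,0],[0.085,0.049,0.0041,0,0,0,0],[0.085,0.049,0.0041,0,0,0,0]]'
python3 steer.py '[[0.085,0,0,0,0,0,0],[0.085,0,0,0,0,0,0]]'
python3 look.py; python3 go.py .6082 .1112 .025 83.8
```

```text
t: 27.25
tool_pos: [0.6065, 0.1136, 0.198]
eef_rot: [-3.133, -0.001, 1.463]
wrist_force: [0.2, 0.0, 0.2]
width: 0.0851
gripper_force: 0.0
t: 27.45
tool_pos: [0.6064, 0.1125, 0.198]
eef_rot: [-3.132, -0.0, 1.466]
wrist_force: [0.1, -0.2, -0.1]
width: 0.0848
gripper_force: 0.0
tin [ 0.5117 -0.3729] z 0.0571 r 0.0265 stripe deg -1.4 n 58 RedPix 19
t 27.5 q6 0.27 tool now-> [-0.      0.0032  0.1733] after turn [0.     0.0017 0.1733] rotvec [-0.009 -0.     0.001] dyaw deg 0.1
```

```bash
python3 steer.py '[[0.085,0,0,0.04,-0.009,0,0],[0.085,0,0,0.04,0,0,0],[0.085,0,0,0.04,0,0,0],[0.085,0,0,0.03,0,0,0],[0.085,0,0,0.021,0,0,0],[0.04,0,0,0,0,0,0],[0.04,0,0,0,0,0,0],[0.04,0,0,0,0,0,0],[0.04,0,0,0,0,0,0],[0.04,0,0,0,0,0,0]]' 25
python3 steer.py '[[0.04,0,0,0,0,0,0],[0.04,0,0,-0.03,0,0,0],[0.04,0,0,-0.04,0,0,0],[0.04,0,0,-0.04,0,0,0],[0.04,0,0,-0.04,0,0,0],[0.04,0,0,-0.03,0,0,0],[0.04,0,0,0,0,0,0]]'
python3 go.py .5195 -.279 .2 83.8
```

```text
t: 28.5
tool_pos: [0.6089, 0.1119, 0.0306]
eef_rot: [3.135, -0.002, 1.463]
wrist_force: [1.1, -1.1, 2.6]
width: 0.0533
gripper_force: 25.0
t: 29.2
tool_pos: [0.609, 0.1124, 0.2138]
eef_rot: [3.13, -0.005, 1.463]
wrist_force: [0.6, -0.8, -1.9]
width: 0.0536
gripper_force: 25.0
t 29.2 q6 0.27 tool now-> [-0.3988 -0.0472  0.0113] after turn [-0.3988 -0.0468  0.0138] rotvec [ 0.012 -0.005  0.001] dyaw deg 0.0
```

```bash
python3 steer.py '[[0.04,-0.0443,-0.0052,0,0.012,0,0],[0.04,-0.0443,-0.0052,0,0,0,0],[0.04,-0.0443,-0.0052,0,0,0,0],[0.04,-0.0443,-0.0052,0,0,0,0],[0.04,-0.0443,-0.0052,0,0,0,0],[0.04,-0.0443,-0.0052,0,0,0,0],[0.04,-0.0443,-0.0052,0,0,0,0],[0.04,-0.0443,-0.0052,0,0,0,0],[0.04,-0.0443,-0.0052,0,0,0,0],[0.04,0,0,0,0,0,0]]'
python3 go.py .5195 -.279 .0296 83.8
```

```text
t: 30.2
tool_pos: [0.5153, -0.284, 0.2062]
eef_rot: [-3.129, -0.001, 1.458]
wrist_force: [0.7, 1.4, -2.0]
width: 0.0534
gripper_force: 25.0
t 30.2 q6 -0.41 tool now-> [0.0053 0.0059 0.1765] after turn [0.0054 0.0037 0.1766] rotvec [-0.012 -0.001 -0.005] dyaw deg -0.3
```

```bash
python3 look.py; python3 steer.py '[[0.04,0.005,0.002,0.04,-0.012,0,0],[0.04,0,0,0.04,0,0,0],[0.04,0,0,0.04,0,0,0],[0.04,0,0,0.03,0,0,0],[0.04,0,0,0.012,0,0,0],[0.04,0,0,0,0,0,0]]'
python3 go.py .5195 -.279 .0296 83.8
```

```text
t: 30.85
tool_pos: [0.519, -0.2727, 0.0444]
eef_rot: [-3.14, -0.004, 1.464]
wrist_force: [0.3, -0.2, -1.4]
width: 0.0537
gripper_force: 25.0
t 30.85 q6 -0.4 tool now-> [-0.0063  0.0012  0.0147] after turn [-0.0063  0.0012  0.0148] rotvec [-0.001 -0.004  0.002] dyaw deg 0.1
```

```bash
python3 steer.py '[[0.04,-0.005,0.001,0.008,0,0,0],[0.04,0,0,0.004,0,0,0],[0.04,0,0,0.002,0,0,0],[0.04,0,0,0.001,0,0,0],[0.07,0,0,0,0,0,0],[0.085,0,0,0,0,0,0],[0.085,0,0,0,0,0,0]]'
python3 steer.py '[[0.085,0,0,-0.04,0,0,0],[0.085,0,0,-0.05,0,0,0],[0.085,0,0,-0.05,0,0,0],[0.085,0,0,-0.03,0,0,0],[0.085,0,0,0,0,0,0]]'
python3 go.py .40 -.02 .2 105.9
```

```text
t: 31.55
tool_pos: [0.521, -0.2798, 0.032]
eef_rot: [3.137, -0.001, 1.463]
wrist_force: [0.1, -0.9, 0.3]
width: 0.0747
gripper_force: 0.0
t: 32.05
tool_pos: [0.5227, -0.2813, 0.2075]
eef_rot: [3.128, 0.003, 1.463]
wrist_force: [0.3, -0.6, 0.1]
width: 0.085
gripper_force: 0.0
t 32.05 q6 -0.41 tool now-> [ 0.2466 -0.1502  0.0047] after turn [ 0.2849 -0.0464  0.0075] rotvec [ 0.013  0.005 -0.385] dyaw deg -22.1
```

```bash
python3 steer.py '[[0,0.0411,-0.025,0,0.013,0.005,0],[0,0.0411,-0.025,0,0,0,0],[0,0.0411,-0.025,0,0,0,0],[0,0.0411,-0.025,0,0,0,0],[0,0.0411,-0.025,0,0,0,0],[0,0.0411,-0.025,0,0,0,0],[0,0,0,0,0,0,0.148],[0,0,0,0,0,0,0.148],[0,0,0,0,0,0,0.148],[0,0,0,0,0,0,0.148]]'
python3 steer.py '[[0,0,0,0,0,0,0.148],[0,0,0,0,0,0,0.148],[0,0,0,0,0,0,0.148],[0,0,0,0,0,0,0.148],[0,0,0,0,0,0,0]]'
python3 look.py; python3 go.py .399 -.021 .112 15.9
```

```text
t: 33.05
tool_pos: [0.3968, -0.0183, 0.2034]
eef_rot: [-3.129, 0.001, 0.866]
wrist_force: [-0.0, -0.1, 0.3]
width: 0.008
gripper_force: 0.0
t: 33.55
tool_pos: [0.3969, -0.0185, 0.2034]
eef_rot: [-3.131, 0.008, 0.279]
wrist_force: [0.0, -0.2, -0.3]
width: 0.0003
gripper_force: 0.0
tin [ 0.5197 -0.2797] z 0.0569 r 0.028 stripe deg -9.3 n 64 RedPix 0
tin [ 0.5125 -0.3716] z 0.057 r 0.0269 stripe deg -9.6 n 58 RedPix 25
t 33.6 q6 1.2 tool now-> [0.0019 0.0039 0.0915] after turn [0.0012 0.0029 0.0915] rotvec [-0.011  0.008  0.005] dyaw deg 0.3
```

Both tins stand in the tray, with lids at 57 mm (5 mm floor plus 52 mm). Lowering on the green side.

```bash
python3 steer.py '[[0,0.001,0.001,0.03,-0.011,0.008,0.005],[0,0,0,0.03,0,0,0],[0,0,0,0.031,0,0,0],[0,0,0,0,0,0,0],[0,0,0,0,0,0,0]]'
python3 steer.py '[[0,0,0.01,0,0,0,0],[0,0,0.01,0,0,0,0],[0,0,0,0,0,0,0]]'
python3 steer.py '[[0,0,0.01,0,0,0,0],[0,0,0,0,0,0,0]]'
python3 - <<'E'
from h import *
p,d=viewer.camera('wrist'); cv2.imwrite('pics/w3.png',p[...,::-1])
a=np.radians(15.9); s=ctrl.read_state(); print((s['tool_pos']-[.413,-.069,.07])@[-np.sin(a),np.cos(a),0])
E
python3 ang.py|tail -2
```

```text
t: 34.1
tool_pos: [0.3986, -0.019, 0.1133]
eef_rot: [3.141, -0.001, 0.276]
wrist_force: [0.3, 0.3, 0.4]
width: 0.0004
gripper_force: 0.0
t: 34.4
tool_pos: [0.4054, -0.0396, 0.1142]
eef_rot: [3.139, -0.004, 0.273]
wrist_force: [-0.4, -0.0, -0.1]
width: 0.0003
gripper_force: 0.0
t: 34.6
tool_pos: [0.4073, -0.0489, 0.1135]
eef_rot: [3.14, -0.002, 0.273]
wrist_force: [-0.6, 0.3, -0.2]
width: 0.0003
gripper_force: 0.0
0.02138575902253046
[(np.float64(0.0), np.float64(320.0), np.float64(287.0)), (np.float64(0.1), np.float64(306.0), np.float64(287.0)), (np.float64(0.2), np.float64(292.0), np.float64(286.0)), (np.float64(0.3), np.float64(279.0), np.float64(284.0)), (np.float64(0.4), np.float64(266.0), np.float64(282.0)), (np.float64(0.5), np.float64(255.0), np.float64(279.0)), (np.float64(0.6), np.float64(244.0), np.float64(276.0)), (np.float64(0.7), np.float64(235.0), np.float64(272.0)), (np.float64(0.8), np.float64(227.0), np.float64(268.0)), (np.float64(0.9), np.float64(221.0), np.float64(264.0)), (np.float64(1.0), np.float64(216.0), np.float64(260.0))]
34.7 0.02170444868236354 [ 0.72893351  0.04265928 -0.04850981]
```

View pics/w3.png

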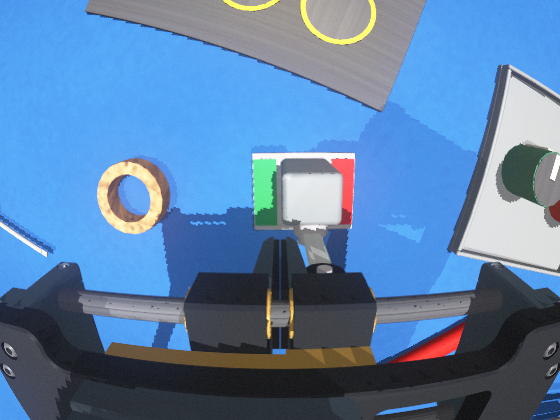

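The wrist view shows the roller at about (326,275), just touching the finger's right edge and near upright. Pushing towards red.

```bash
python3 steer.py '[[0,0,0.01,0,0,0,0],[0,0,0.01,0,0,0,0],[0,0,0.01,0,0,0,0],[0,0,0.004,0,0,0,0],[0,0,0,0,0,0,0]]'
python3 - <<'E'
from h import *
p,d=viewer.camera('wrist'); cv2.imwrite('pics/w4.png',p[140:320,180:440][...,::-1])
E
python3 ang.py|tail -2 | sed 's/np.float64//g'
python3 - <<'E'
from h import *
I=info('wrist');K,o,M=I;a=np.radians(15.9);yv=np.array([-np.sin(a),np.cos(a),0])
for e in(0,-.004):
  for t in(-.4,-.5,-.6,-.7,-.8):
    c=(np.array([.413,-.069,.07])+e*yv+.07*(np.sin(t)*yv+[0,0,np.cos(t)])-o)@M;h=np.hypot(c[0],c[1]);print(e,t,np.round(K[:2,2]+K[0,0]*np.arctan2(h,c[2])*c[:2]/h))
E
```

```text
t: 35.2
tool_pos: [0.4154, -0.0807, 0.1128]
eef_rot: [-3.141, -0.0, 0.273]
wrist_force: [-2.1, 4.0, 0.6]
width: 0.0006
gripper_force: 2.4
[((0.0), (254.0), (287.0)), ((0.1), (240.0), (286.0)), ((0.2), (227.0), (285.0)), ((0.3), (215.0), (283.0)), ((0.4), (204.0), (280.0)), ((0.5), (194.0), (277.0)), ((0.6), (185.0), (274.0)), ((0.7), (178.0), (270.0)), ((0.8), (172.0), (266.0)), ((0.9), (167.0), (262.0)), ((1.0), (164.0), (258.0))]
35.3 -0.011638226403727393 [-1.37293599  4.5856612   0.18153712]
0 -0.4 [307. 281.]
0 -0.5 [319. 278.]
0 -0.6 [329. 275.]
0 -0.7 [338. 271.]
0 -0.8 [345. 267.]
-0.004 -0.4 [315. 281.]
-0.004 -0.5 [326. 278.]
-0.004 -0.6 [336. 275.]
-0.004 -0.7 [345. 271.]
-0.004 -0.8 [352. 267.]
```

View pics/w4.png

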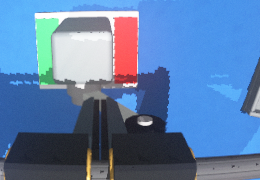

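The roller is at about (325,270), an angle of roughly −0.5. I'll push 6 mm more, hold, retreat and check.

```bash
python3 steer.py '[[0,0,0.006,0,0,0,0],[0,0,0,0,0,0,0],[0,0,0,0,0,0,0],[0,0,0,0,0,0,0],[0,0,0,0,0,0,0],[0,0,0,0,0,0,0]]'
python3 steer.py '[[0,0,-0.015,0,0,0,0],[0,0,-0.015,0,0,0,0],[0,0,-0.02,0,0,0,0],[0,0,-0.02,0,0,0,0],[0,0,0,-0.04,0,0,0],[0,0,0,-0.05,0,0,0],[0,0,0,-0.05,0,0,0],[0,0,-0.04,0,0,0,0],[0,0,-0.04,0,0,0,0],[0,0,0,0,0,0,0]]'
python3 look.py end
python3 - <<'E'
from h import *
X=cloud(info('top'),np.load('last.npz')['d'])[215:275,285:350].reshape(-1,3);W=X[(X[:,2]>.12)&(X[:,2]<.16)];print(len(W),W.mean(0) if len(W) else '')
E
```

```text
t: 35.9
tool_pos: [0.4166, -0.0858, 0.113]
eef_rot: [-3.14, -0.0, 0.273]
wrist_force: [-1.7, 5.8, 1.2]
width: 0.0003
gripper_force: 2.8
t: 36.9
tool_pos: [0.3764, 0.0603, 0.2537]
eef_rot: [3.141, -0.004, 0.279]
wrist_force: [0.2, -0.8, 0.3]
width: 0.0003
gripper_force: 0.0
tin [ 0.5197 -0.2797] z 0.057 r 0.028 stripe deg -9.1 n 62 RedPix 0
tin [ 0.5121 -0.3714] z 0.057 r 0.0264 stripe deg -10.3 n 58 RedPix 21
70 [ 0.41285184 -0.06758652  0.14694649]
```

View pics/end.png

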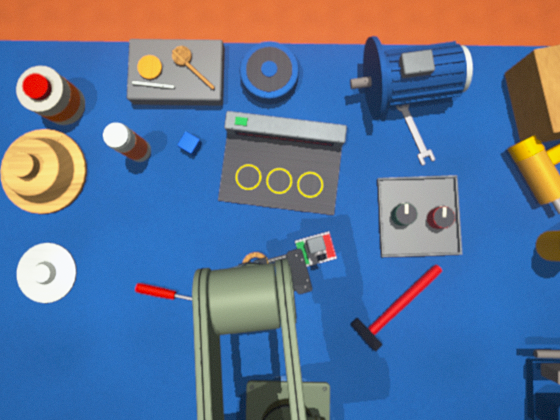

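Both tins stand in the tray at (403,214) and (440,217). The roller is back at its starting position, the bystanders are unmoved, and the robot is clear.

```bash
python3 -c "
from cell import ctrl, viewer
print(ctrl.close_job())"
```

```text
the job is handed in; nothing more can be done
None
```

I handed the job in after scanning the red and green tins (the orange one was absent) and standing them in the tray, with the switch tripped to green (about 0.6 rad) and then to red (about −0.6 rad), both estimated, and sprung back; the judge's verdict was not shown.

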